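# Hang the yellow roller hanger on the tool rail

## Task

On the chasing bench, take the roller hanger with the yellow grip and run it into the open end of the aluminium tool rail, its foot inside the channel and its neck up through the slot, then slide it all the way along until its foot is up against the red end stop. Leave it there, let go; the hook may point to either side. Do not disturb the blue and green hangers.

Things in the scene. Friction and masses are not known exactly. Their poses are not given: they have to be found in the camera images.
- grip_yellow (a point): Centre of the hanger's yellow 24 x 24 x 48 mm grip block, 74 mm above the underside (0.25 kg, stands on its foot). From below: steel foot 38 (x) x 56 (y) x 18 high; neck 12 x 20; arm at height 42-50 towards +x with a round hook dropping 56-83 mm from the axis to 5 mm above the underside; block at height 50-98. z up, y along the foot (goes along the rail, either way round), x to the hook.
- grip_blue (a point): Grip centre of the hanger with a blue grip. Same size and shape as the yellow one. Site at the centre of its grip block, 74 mm above its underside. A bystander that stays where it stands.
- grip_green (a point): Grip centre of the hanger with a green grip. Same size and shape as the yellow one. Site at the centre of its grip block, 74 mm above its underside. A bystander that stays where it stands.
- rail_mouth (a point): Middle of the channel floor at the rail's open end, 110 mm above the bench. y: along the level rail, inwards; z up. Fixed C-channel, 220 long, 62 wide outside; inside 54 wide, 32 high; lips 4 thick leave a 28 mm slot on top. Red end stop: inner face at y = 212 mm, top 44 above the floor. Hanger fully home: its grip centre at x = 0, y = 184 mm, z = 74 mm.
Things that resemble listed ones, but are neither listed nor needed, are in the scene too. Leave any purple look-alike of the part that bears rail_mouth alone.

How it is judged:
By the outcome, as a careful person would: the job done as asked, in the order asked, and still so for the second after the job is handed in, with the robot touching nothing.
It also fails if it takes over 40 s, if anything falls off the work surface, if the arm or the gripper's body presses on something with over 40 N, if the wrist force passes 120 N, or if a joint passes its speed limit or range.

## Robot

A 6-joint arm with a two-finger parallel gripper is mounted at the origin on the work surface. World frame = base frame: x ahead of the robot, y to its left, z up, the work surface at z = 0. Lengths are in m, angles in rad, forces in N, time in s.
With the tool pointing down it reaches from about 0.325 to 0.85 m from the base axis. Payload 15.5 kg.
Tool frame: the origin (TCP) lies between the finger pads; the fingertips stand 19 mm ahead of it and the grasp point (between the pads) is the TCP (bot.finger_overhang is the distance from the TCP to the fingertips, in m); z points along the fingers, x is the direction in which the jaws open and shut, and the axes are right-handed (so a half turn about z gives the same grasp; the last joint's range is limited). The gripper opens to 91 mm and grips with 3 to 60 N. Pads are 32 mm wide; open, the fingers measure 118 mm over their backs; the gripper's body (76 mm by 178 mm) begins 60 mm behind the grasp point.
Start: joints at [1.222, 0.494, 1.345, -0, 1.302, -0.096], TCP at [0.156, 0.605, 0.233] pointing down, gripper open.
Joint ranges: [-2.91, 2.91], [-0.82, 2.16], [0.22, 2.67], [-1.22, 4.37], [0.12, 2.79], [-3.08, 3.08]. Speed limits (rad/s): [1.89, 1.89, 2.57, 3.01, 3.01, 3.01].

## Interface

Orientations are given as a rotation vector (axis times angle).
In Python, from bench import observe, imaging, close_job, nets, bot gives the robot as it stands.
- The arm moves only by the shell command python3 -m handwheel 'ROWS'. ROWS is JSON, a list of rows, each an object of numbers: "tx", "ty", "tz": the shift along the tool's x, y, z in m; "yaw": the turn about the tool's z in degrees; "claw": the closure, from 0 (fully open) to 1 (shut). In form: [{"tx": .., "ty": .., "tz": .., "yaw": .., "claw": ..}, ...]. A call has 1 to 5 rows; each row shifts and turns the pose as measured when the row begins, along the tool's axes as they then stand; what a row does not reach is not made up. A row lasts 1/12 s, in which the tool goes at most 41.7 mm and 7.16 degrees, less where a joint would pass 70% of its speed; a pose out of reach is approached as far as the arm can. A call is refused whole if a number of a shift passes 0.0417 or a number of a turn 7.16, either way. A call with a gripper value outside its range is refused whole. The fingers move at their own pace and stop on an object; the grip force is fixed at half the most. Time passes only in rows, so rows that do not move let the fingers close. It gives the time, the measured TCP pose, the force and the opening at its end, in the units of the state.
- observe(): the state, without advancing time (a new reading comes with each control period).
- imaging.camera(name): name is "scene" or "top" or "wrist"; returns the picture (400x640x3 uint8, red, green, blue); there is no depth.
- imaging.camera_params(name): a dict with "mtx" (3x3 intrinsics, pixels), "distortion" ([k1, k2, p1, p2, k3] as OpenCV has them; the pictures are not rectified), "extrinsics" (4x4, takes a point from world to camera coordinates); the wrist camera has in their place "mount" (4x4, takes a point from camera to tool coordinates, whose origin is the TCP and whose axes are the tool frame's). Camera axes: x right, y up, looking along -z (the intrinsics and any distortion apply to the point x, -y, -z); pixel columns grow to the right and rows downward; lengths in m; the calibration is good to about 2 mm. A picture is of the moment at which its call begins: read the wrist's pose just before it. camera_params takes no time and is no camera call.
- close_job(): hands the job in, once; it reports no verdict.
Trained networks look in the newest picture that a camera, given by its name, has taken for a name from the list of things; names that differ only in an ending like _2 or _b are one class to them, and where a whole thing is asked for, a point or a joint stands for the part that bears it (a point fixed in the world has none). Each returns a list of dicts, best first, with "p" (0 to 1); they miss things now and then, are a little off and sometimes report something else, mostly with a low value. They report only what shows in the picture. A call takes as long as a camera call. They do not tell look-alikes from the thing itself.
- nets.silhouettes(query, camera): "mask" (400x640 bool, what is visible of it) and "rect" ([left, top, width, height] in pixels, round what is visible of it).
The state is a dict: "time": time; "qpos": joint angles; "qd": joint speeds; "joint_torque": joint torques, N m; "tcp_pos": TCP position; "eef_rot": TCP orientation; "force": force on the tool from outside, world axes, zero at the start; "moment": the same for the moment, N m; "width": finger opening in m.
Only numpy, scipy, OpenCV 4.12 (cv2) and the standard library are available. Lean on these libraries where they do the work, as an engineer would, in place of code of your own. Each camera call takes 0.05 s, during which the arm holds its last target.

## Working session

There is one attempt and no reset: what is moved stays moved. The work goes in short steps, Python scripts to look and compute and a shell command to move; the robot and the scene stay as the last step left them, time stands still between calls to the robot, and variables do not carry over. Pictures are saved under pics/ and viewed, and the job is handed in when it is done.

```bash
mkdir -p pics; ls; python3 - <<'E'
from bench import observe, imaging, nets, bot
import cv2
for n in ("scene","top","wrist"):
    cv2.imwrite(f"pics/{n}0.png", imaging.camera(n)[:,:,::-1])
    p=imaging.camera_params(n); print(n,{k:getattr(v,'tolist',lambda:v)() for k,v in p.items()})
print(observe())
E
```

```text
pics
scene {'mtx': [[422.31707814088736, 0.0, 320.863284757296], [0.0, 422.31707814088736, 197.57477176209431], [0.0, 0.0, 1.0]], 'distortion': [-0.11511341979709612, 0.0, 0.0, 0.0, 0.0], 'extrinsics': [[0.25918138442835803, 0.9657398196058599, -0.013100030283960049, 0.04073251025405684], [-0.8097971796984489, 0.22468200539408814, 0.5419838781776897, 0.3238619088407448], [0.52635875381553, -0.12986376430602906, 0.8402867754534938, -1.125035702157974], [0.0, 0.0, 0.0, 1.0]]}
top {'mtx': [[418.6128991451326, 0.0, 316.96373403850725], [0.0, 418.6128991451326, 202.79103267453422], [0.0, 0.0, 1.0]], 'distortion': [-0.017540120219675947, 0.0, 0.0, 0.0, 0.0], 'extrinsics': [[-0.13898478278737922, -0.9902752813572083, -0.006172299931748809, -0.11228402714109918], [0.9692380291497218, -0.13730538838466114, 0.2042666717076003, -0.47343111823587236], [-0.20312772583649968, 0.02240753117681256, 0.9788958215985253, -0.8292035005709825], [0.0, 0.0, 0.0, 1.0]]}
wrist {'mtx': [[303.0576585236264, 0.0, 315.6774253141453], [0.0, 303.0576585236264, 199.99534971673145], [0.0, 0.0, 1.0]], 'distortion': [
[... 292 characters left out ...]
565592, -0.15165997325184727], [0.0, 0.0, 0.0, 1.0]]}
{'time': 0.15, 'qpos': array([ 1.22249290e+00,  4.94054718e-01,  1.34594037e+00,  6.02473685e-06,
        1.30249406e+00, -9.55051045e-02]), 'qd': array([-0.00015376, -0.00100388, -0.00398232, -0.00100026, -0.00216837,
       -0.0014825 ]), 'joint_torque': array([ 1.17124142e-03, -8.79207659e+01, -3.82050490e+01,  7.08328583e-02,
        5.02211612e-02, -1.21680268e-04]), 'tcp_pos': array([0.15623443, 0.60490125, 0.23248277]), 'eef_rot': array([ 2.48338728e+00,  1.92338579e+00, -1.19519099e-03]), 'force': array([-0.34094981, -0.06429146,  0.35786755]), 'moment': array([ 0.0051971 , -0.014848  , -0.03236941]), 'width': 0.09103502095991418}
```

View pics/scene0.png

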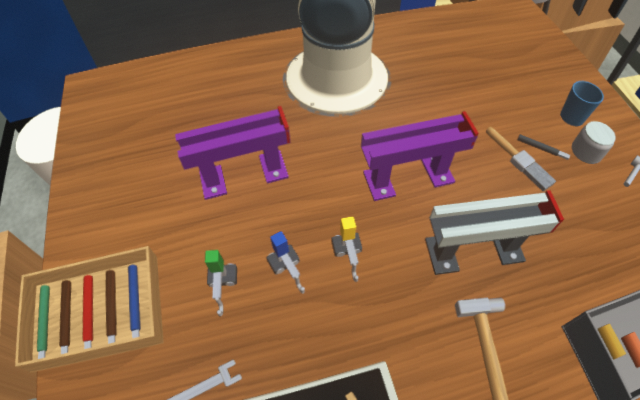

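View pics/top0.png

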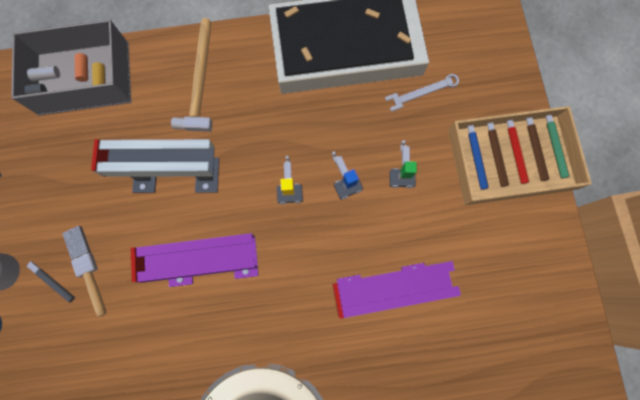

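View pics/wrist0.png

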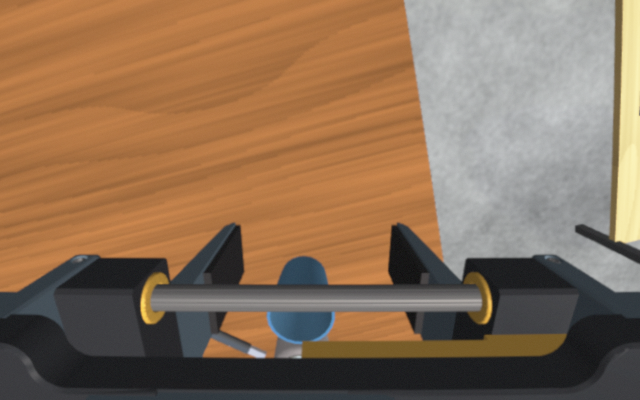

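The scene and top pictures show three hangers: yellow at top (287,184), blue (350,178) and green (409,168). The grey rail is at top (95-215, 140-190), with its red stop on the left and its mouth on the right. The two purple rails are the look-alikes. Next I'll enlarge these areas and measure them.

```bash
cat > h.py <<'E'
import numpy as np, cv2
from bench import observe, imaging, nets, bot
from scipy.spatial.transform import Rotation as R
from scipy.optimize import least_squares
def proj(n,P,par=None):
    p=par or imaging.camera_params(n); P=np.atleast_2d(P)
    c=P@p['extrinsics'][:3,:3].T+p['extrinsics'][:3,3]
    c=c*[1,-1,-1]
    return cv2.projectPoints(c.astype(float),np.zeros(3),np.zeros(3),p['mtx'],np.array(p['distortion']))[0][:,0]
def unproj(n,uv,z):
    p=imaging.camera_params(n)
    q=cv2.undistortPoints(np.array([[uv]],float),p['mtx'],np.array(p['distortion']))[0,0]
    E=p['extrinsics'];d=E[:3,:3].T@np.array([q[0],-q[1],-1]);o=-E[:3,:3].T@E[:3,3]
    return o+d*(z-o[2])/d[2]
E
python3 - <<'E'
from h import *
for n in("top","scene"):
    im=imaging.camera(n)
    for q in("grip_yellow","rail_mouth"):
        for d in nets.silhouettes(q,n): print(n,q,d['p'],d['rect'])
    hsv=cv2.cvtColor(im,cv2.COLOR_RGB2HSV)
    m=cv2.inRange(hsv,(24,150,100),(34,255,255))
    k,l,s,c=cv2.connectedComponentsWithStats(m)
    for i in range(1,k):
        if s[i,4]>20: print('yellow',n,s[i],c[i])
    x0,y0,w,h={'top':(85,125,140,75),'scene':(415,175,160,110)}[n]
    cv2.imwrite(f"pics/{n}_rail.png",cv2.resize(im[y0:y0+h,x0:x0+w,::-1],None,fx=5,fy=5,interpolation=2))
    x0,y0,w,h={'top':(265,140,160,65),'scene':(320,205,55,85)}[n]
    cv2.imwrite(f"pics/{n}_hang.png",cv2.resize(im[y0:y0+h,x0:x0+w,::-1],None,fx=5,fy=5,interpolation=2))
E
```

```text
top grip_yellow 0.6 [275.5, 156.8, 26.6, 44.2]
top rail_mouth 0.82 [89.4, 138.3, 131.9, 54.2]
top rail_mouth 0.65 [334.5, 262.0, 125.9, 56.1]
top rail_mouth 0.6 [134.0, 234.7, 123.9, 51.4]
yellow top [281 179  13  14 153] [286.7254902  184.83006536]
scene grip_yellow 0.67 [331.2, 218.5, 30.1, 62.4]
scene rail_mouth 0.69 [360.9, 113.7, 115.4, 87.1]
scene rail_mouth 0.67 [429.1, 188.8, 136.1, 85.5]
scene rail_mouth 0.56 [174.0, 104.6, 115.0, 92.0]
yellow scene [342 217  14  13 141] [348.22695035 222.66666667]
```

View pics/top_rail.png

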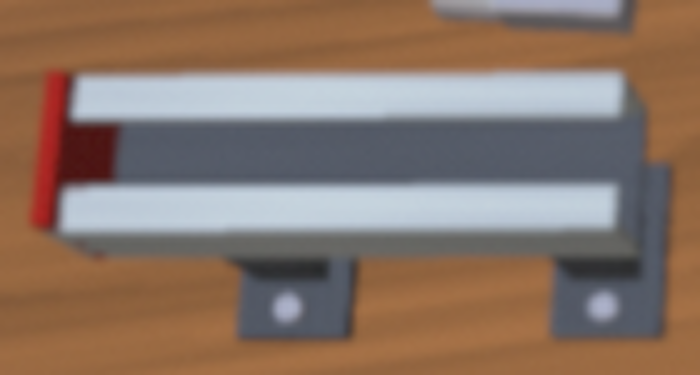

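View pics/scene_rail.png

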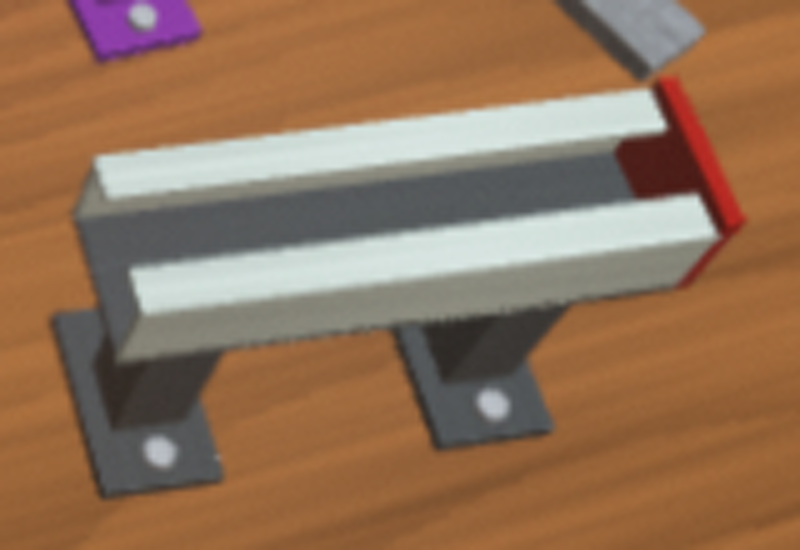

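View pics/top_hang.png

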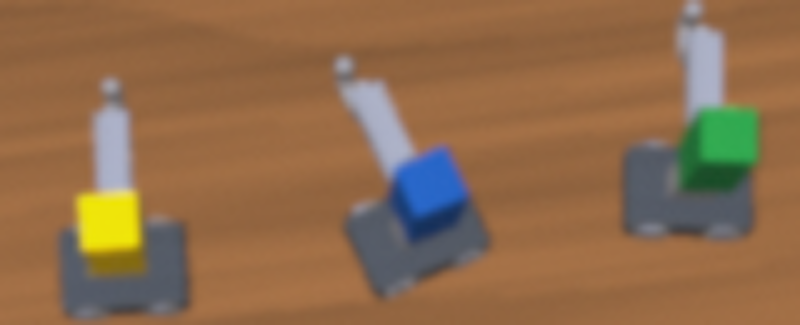

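View pics/scene_hang.png

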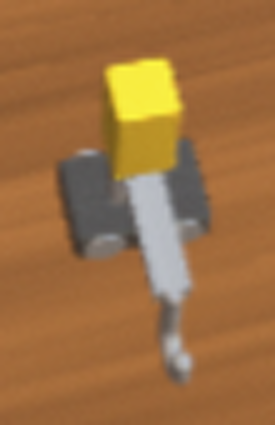

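```bash
cat > fit.py <<'E'
from h import *
P={n:imaging.camera_params(n) for n in("top","scene")}
def W(p,L): 
    c,s=np.cos(p[2]),np.sin(p[2]); L=np.array(L,float)
    return np.c_[p[0]+c*L[:,0]-s*L[:,1],p[1]+s*L[:,0]+c*L[:,1],L[:,2]]
def fit(obs,x0,dz=0):
    def f(p): 
        return np.concatenate([(proj(n,W(p,L),P[n])-np.array(px)).ravel() for n,L,px in obs])
    r=least_squares(f,x0,loss='soft_l1'); return r.x,f(r.x).reshape(-1,2)
def crop(o,pts): return np.array(o)+np.array(pts)/5-0.4
E
python3 - <<'E'
from fit import *
t=.146
L=[(.031,0,t),(.014,0,t),(.031,.212,t),(.014,.212,t),(-.014,0,t),(-.031,0,t),(-.014,.212,t),(-.031,.212,t)]
top=crop((85,125),[(623,72),(623,116),(78,76),(70,122),(618,184),(613,231),(63,188),(58,233)])
L2=[(-.031,0,t),(-.014,0,t),(-.031,.212,t),(-.014,.212,t),(.014,0,t),(.031,0,t),(.014,.212,t),(.031,.212,t)]
sc=crop((415,175),[(96,157),(107,198),(652,89),(668,130),(132,270),(145,313),(698,196),(718,238)])
for o in ([("top",L,top)],[("scene",L2,sc)],[("top",L,top),("scene",L2,sc)]):
    x,r=fit(o,[.6,.1,0]);print('rail',x[:2].round(4),np.degrees(x[2]).round(2),np.abs(r).max().round(2));
print(r.round(1).tolist())
h=.012;T=.098
L=[(h,-h,T),(h,h,T),(-h,-h,T),(-h,h,T),(-.019,.028,.009),(-.019,-.028,.009)]
top=crop((265,140),[(137,190),(78,195),(141,247),(80,252),(65,318),(188,310)])
L2=[(-h,-h,T),(-h,h,T),(h,-h,T),(h,h,T),(h,-h,.05),(h,h,.05)]
sc=crop((320,205),[(106,67),(165,60),(117,111),(181,100),(117,178),(177,168)])
for o in ([("top",L,top)],[("scene",L2,sc)],[("top",L,top),("scene",L2,sc)]):
    x,r=fit(o,[.6,-.1,0]);print('yel',x[:2].round(4),np.degrees(x[2]).round(2),np.abs(r).max().round(2));
print(r.round(1).tolist())
# arm direction at z=.05
a=unproj('top',crop((265,140),[(112.5,110)])[0],.05);b=unproj('top',crop((265,140),[(114,188)])[0],.05)
print('arm dir',np.degrees(np.arctan2(*(a-b)[[1,0]])),a,b)
a=unproj('scene',crop((320,205),[(172,295)])[0],.05);b=unproj('scene',crop((320,205),[(148,178)])[0],.05)
print('arm dir',np.degrees(np.arctan2(*(a-b)[[1,0]])),a,b)
s=observe();M=R.from_rotvec(s['eef_rot']).as_matrix();print(M.round(3))
E
```

```text
rail [0.555  0.0177] -7.79 0.65
rail [0.553  0.0194] -7.94 0.42
rail [0.554  0.0184] -7.88 0.98
[[-0.5, 0.9], [-1.0, 0.5], [-0.5, 0.7], [0.2, -0.1], [-0.7, 0.9], [-0.2, 0.1], [-0.0, 0.6], [0.0, 0.2], [-0.3, 0.6], [0.1, 0.7], [-0.6, 0.8], [-0.1, 0.4], [-0.5, 0.5], [-0.4, 0.7], [0.0, 0.5], [-0.1, 0.4]]
yel [ 0.4897 -0.1211] -4.12 0.51
yel [ 0.4861 -0.1196] -3.04 1.95
yel [ 0.4885 -0.1205] -3.6 2.69
[[-0.2, 0.6], [-0.4, 0.5], [-0.3, 0.8], [-0.1, 0.7], [-0.5, 0.6], [0.4, 0.3], [-0.6, 0.2], [0.3, -0.7], [0.2, 2.7], [0.3, 2.5], [-0.6, 1.3], [-0.4, 1.0]]
arm dir -6.0866801285363055 [ 0.55088094 -0.12652198  0.05      ] [ 0.51652828 -0.12285882  0.05      ]
arm dir -6.587563444239626 [ 0.54923845 -0.12549638  0.05      ] [ 0.5005155  -0.11986966  0.05      ]
[[ 0.25   0.968 -0.   ]
 [ 0.968 -0.25  -0.   ]
 [-0.    -0.    -1.   ]]
```

The two cameras agree to about 2 mm. The rail mouth is at (0.554, 0.018) with yaw -7.9°. Yellow is at (0.4885, -0.1205) with yaw about -5°. I'll move towards yellow now.

```bash
R='x'; python3 -m handwheel '[{"tx":-0.032,"ty":0.026,"tz":0,"yaw":0,"claw":0},{"tx":-0.032,"ty":0.026,"tz":0,"yaw":0,"claw":0},{"tx":-0.032,"ty":0.026,"tz":0,"yaw":0,"claw":0},{"tx":-0.032,"ty":0.026,"tz":0,"yaw":0,"claw":0},{"tx":-0.032,"ty":0.026,"tz":0,"yaw":0,"claw":0}]'
python3 -m handwheel '[{"tx":-0.032,"ty":0.026,"tz":0,"yaw":0,"claw":0},{"tx":-0.032,"ty":0.026,"tz":0,"yaw":0,"claw":0},{"tx":-0.032,"ty":0.026,"tz":0,"yaw":0,"claw":0},{"tx":-0.032,"ty":0.026,"tz":0,"yaw":0,"claw":0},{"tx":-0.032,"ty":0.026,"tz":0,"yaw":0,"claw":0}]'
```

```text
time: 0.87
tcp_pos: [0.2412, 0.4188, 0.2314]
eef_rot: [-2.474, -1.932, -0.005]
force: [1.9, 0.2, 0.3]
width: 0.0913
time: 1.28
tcp_pos: [0.3276, 0.2292, 0.2316]
eef_rot: [-2.472, -1.935, -0.01]
force: [1.3, 0.5, -0.6]
width: 0.0913
```

```bash
python3 -m handwheel '[{"tx":-0.032,"ty":0.026,"tz":0,"yaw":0,"claw":0},{"tx":-0.032,"ty":0.026,"tz":0,"yaw":0,"claw":0},{"tx":-0.032,"ty":0.026,"tz":0,"yaw":0,"claw":0},{"tx":-0.032,"ty":0.026,"tz":0,"yaw":0,"claw":0},{"tx":-0.032,"ty":0.026,"tz":0,"yaw":0,"claw":0}]'
python3 -m handwheel '[{"tx":-0.032,"ty":0.026,"tz":0,"yaw":0,"claw":0},{"tx":-0.032,"ty":0.026,"tz":0,"yaw":0,"claw":0},{"tx":-0.032,"ty":0.026,"tz":0,"yaw":0,"claw":0},{"tx":-0.016,"ty":0.013,"tz":0,"yaw":-5,"claw":0},{"tx":0,"ty":0,"tz":0,"yaw":-5,"claw":0}]'
python3 - <<'E'
from h import *
s=observe();M=R.from_rotvec(s['eef_rot']).as_matrix();print(s['time'],s['tcp_pos'],M.round(3))
print(M.T@(np.array([.4885,-.1205,.2])-s['tcp_pos']))
cv2.imwrite("pics/w1.png",imaging.camera("wrist")[:,:,::-1])
E
```

```text
time: 1.7
tcp_pos: [0.4145, 0.0394, 0.2324]
eef_rot: [-2.473, -1.937, -0.016]
force: [1.4, 0.4, -0.8]
width: 0.0911
time: 2.12
tcp_pos: [0.4786, -0.1011, 0.2331]
eef_rot: [2.295, 2.137, 0.019]
force: [-1.0, 0.7, -0.5]
width: 0.0913
2.1167 [ 0.47862175 -0.10107399  0.23313005] [[ 0.071  0.997  0.013]
 [ 0.997 -0.071  0.004]
 [ 0.005  0.012 -1.   ]]
[-0.01882899  0.01082552  0.03317871]
```

View pics/w1.png

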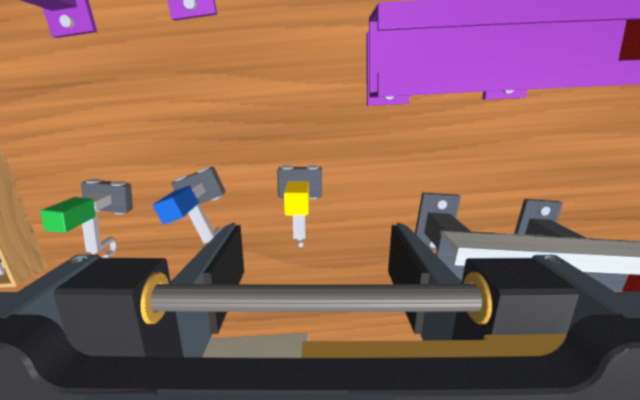

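```bash
cat >> fit.py <<'E'
def wristpar():
    s=observe();p=imaging.camera_params("wrist")
    T=np.eye(4);T[:3,:3]=R.from_rotvec(s['eef_rot']).as_matrix();T[:3,3]=s['tcp_pos']
    return dict(mtx=p['mtx'],distortion=p['distortion'],extrinsics=np.linalg.inv(T@p['mount'])),s
E
python3 - <<'E'
from fit import *
wp,s=wristpar()
h=.012
L=[(h,-h,.098),(h,h,.098),(-h,-h,.098),(-h,h,.098)]
for p in([.4885,-.1205,np.radians(-5)],):
    print(proj('w',W(p,L),wp).round(1).tolist())
im=cv2.imread("pics/w1.png");cv2.imwrite("pics/w1z.png",cv2.resize(im[150:260,250:350],None,fx=5,fy=5,interpolation=2))
E
```

```text
[[284.5, 217.8], [308.3, 218.2], [284.3, 195.1], [308.6, 195.6]]
```

View pics/w1z.png

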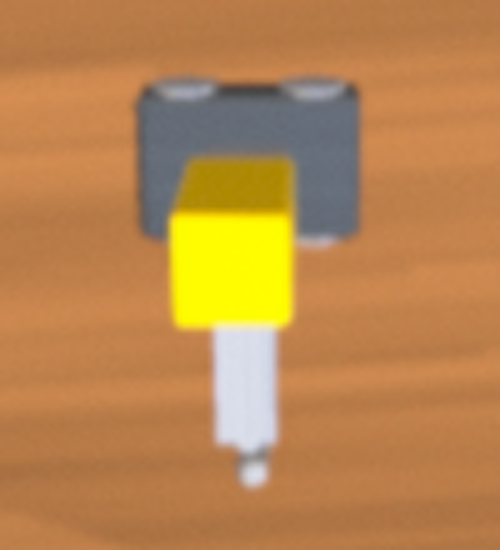

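The wrist view agrees with the fit to within 3 mm: the grip's top face centre is at (296,203). I'll align over it first, then descend.

```bash
python3 -m handwheel '[{"tx":-0.019,"ty":0.009,"tz":0.03,"yaw":0.9,"claw":0},{"tx":0,"ty":0,"tz":0.02,"yaw":0,"claw":0}]'
python3 - <<'E'
from h import *
s=observe();M=R.from_rotvec(s['eef_rot']).as_matrix();print(s['time'],s['tcp_pos'],M.round(3))
print(M.T@(np.array([.487,-.1205,.078])-s['tcp_pos']))
E
```

```text
time: 2.33
tcp_pos: [0.4889, -0.1207, 0.1856]
eef_rot: [2.302, 2.119, 0.025]
force: [-1.4, 0.2, -0.2]
width: 0.0915
2.3333 [ 0.48894384 -0.12072038  0.18555878] [[ 0.083  0.996  0.02 ]
 [ 0.997 -0.083  0.002]
 [ 0.003  0.02  -1.   ]]
[-0.00028573 -0.00407177  0.10749911]
```

```bash
python3 -m handwheel '[{"tx":0,"ty":-0.004,"tz":0.035,"yaw":0,"claw":0},{"tx":0,"ty":0,"tz":0.035,"yaw":0,"claw":0},{"tx":0,"ty":0,"tz":0.02,"yaw":0,"claw":0},{"tx":0,"ty":0,"tz":0.01,"yaw":0,"claw":0},{"tx":0,"ty":0,"tz":0,"yaw":0,"claw":0}]'
python3 - <<'E'
from h import *
s=observe();M=R.from_rotvec(s['eef_rot']).as_matrix();print(s['time'],s['tcp_pos'],s['force'],M.round(3))
print(M.T@(np.array([.487,-.1205,.078])-s['tcp_pos']))
cv2.imwrite("pics/w2.png",imaging.camera("wrist")[:,:,::-1])
E
```

```text
time: 2.75
tcp_pos: [0.4855, -0.118, 0.0797]
eef_rot: [2.315, 2.108, 0.025]
force: [-0.4, 0.4, -0.7]
width: 0.0913
2.75 [ 0.48552785 -0.11804275  0.0796646 ] [-0.4115127   0.36165501 -0.74028354] [[ 0.093  0.995  0.019]
 [ 0.996 -0.093  0.002]
 [ 0.004  0.019 -1.   ]]
[-0.00231614  0.00166359  0.00168647]
```

View pics/w2.png

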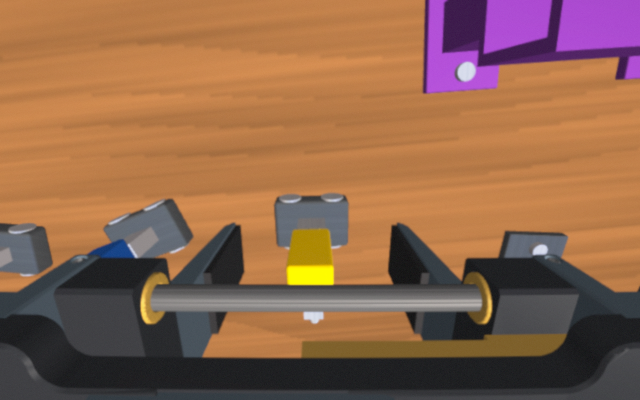

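The block sits between the fingers, at column 311 against a centre of 315. Closing now.

```bash
python3 -m handwheel '[{"tx":-0.001,"ty":0.001,"tz":0.001,"yaw":0,"claw":0.5},{"tx":0,"ty":0,"tz":0,"yaw":0,"claw":1},{"tx":0,"ty":0,"tz":0,"yaw":0,"claw":1},{"tx":0,"ty":0,"tz":0,"yaw":0,"claw":1},{"tx":0,"ty":0,"tz":0,"yaw":0,"claw":1}]'
python3 -m handwheel '[{"tx":0,"ty":0,"tz":0,"yaw":0,"claw":1},{"tx":0,"ty":0,"tz":0,"yaw":0,"claw":1},{"tx":0,"ty":0,"tz":0,"yaw":0,"claw":1}]'
```

```text
time: 3.22
tcp_pos: [0.4887, -0.119, 0.0835]
eef_rot: [2.312, 2.103, 0.029]
force: [0.6, -0.6, 0.0]
width: 0.0607
time: 3.47
tcp_pos: [0.4893, -0.1192, 0.0846]
eef_rot: [2.31, 2.101, 0.031]
force: [-0.6, 0.4, -0.0]
width: 0.0404
```

```bash
python3 -m handwheel '[{"tx":0,"ty":-0.002,"tz":0.007,"yaw":0,"claw":1},{"tx":0,"ty":0,"tz":0,"yaw":0,"claw":1},{"tx":0,"ty":0,"tz":0,"yaw":0,"claw":1}]'
python3 -m handwheel '[{"tx":0,"ty":0,"tz":0,"yaw":0,"claw":1},{"tx":0,"ty":0,"tz":0,"yaw":0,"claw":1},{"tx":0,"ty":0,"tz":0,"yaw":0,"claw":1}]'
```

```text
time: 3.72
tcp_pos: [0.4875, -0.1192, 0.0772]
eef_rot: [2.31, 2.1, 0.031]
force: [-1.9, 2.3, 31.8]
width: 0.024
time: 3.97
tcp_pos: [0.4875, -0.1192, 0.0773]
eef_rot: [2.31, 2.1, 0.032]
force: [-0.5, 0.7, 3.3]
width: 0.024
```

Gripped, with width 0.024. Lifting.

```bash
python3 -m handwheel '[{"tx":0,"ty":0,"tz":-0.03,"yaw":0,"claw":1},{"tx":0,"ty":0,"tz":-0.035,"yaw":0,"claw":1},{"tx":0,"ty":0,"tz":-0.035,"yaw":0,"claw":1},{"tx":0,"ty":0,"tz":-0.015,"yaw":0,"claw":1},{"tx":0,"ty":0,"tz":0,"yaw":0,"claw":1}]'
cat > goal.py <<'E'
from fit import *
import sys
def goal(ly,z,lx=0,rail=(.554,.0184,-7.9)):
    s=observe();M=R.from_rotvec(s['eef_rot']).as_matrix()
    g=np.r_[W((rail[0],rail[1],np.radians(rail[2])),[(lx,ly,0)])[0][:2],z]
    l=W((0,0,-np.radians(rail[2])),[s['tcp_pos']-[rail[0],rail[1],0]])[0]
    print('t',round(s['time'],2),'tcp',s['tcp_pos'].round(4),'local',l.round(4),'F',s['force'].round(1),'w',round(s['width'],4))
    print('d tool',(M.T@(g-s['tcp_pos'])).round(4),'yaw',round(np.degrees(np.arctan2(M[1,0],M[0,0]))-(90+rail[2]),2),'z',M[:,2].round(3))
if __name__=='__main__': goal(float(sys.argv[1]),float(sys.argv[2]))
E
python3 goal.py -0.06 0.191
```

```text
time: 4.38
tcp_pos: [0.482, -0.1183, 0.1939]
eef_rot: [2.316, 2.105, 0.026]
force: [1.0, -1.0, -2.7]
width: 0.0237
t 4.38 tcp [ 0.482  -0.1183  0.1939] local [-0.0525 -0.1453  0.1939] F [ 1.  -1.  -2.7] w 0.0237
d tool [0.083  0.056  0.0044] yaw 2.44 z [ 0.02   0.002 -1.   ]
```

```bash
python3 -m handwheel '[{"tx":0.02,"ty":0.025,"tz":0.002,"yaw":1.2,"claw":1},{"tx":0.025,"ty":0.02,"tz":0.001,"yaw":1.2,"claw":1},{"tx":0.015,"ty":0.01,"tz":0,"yaw":0,"claw":1},{"tx":0,"ty":0,"tz":0,"yaw":0,"claw":1}]'
python3 goal.py -0.06 0.191
python3 - <<'E'
from h import *
for n in("top","scene","wrist"): cv2.imwrite(f"pics/{n}3.png",imaging.camera(n)[:,:,::-1])
E
```

```text
time: 4.72
tcp_pos: [0.5445, -0.0634, 0.1892]
eef_rot: [2.366, 2.051, 0.025]
force: [0.4, 0.3, -1.9]
width: 0.0236
t 4.72 tcp [ 0.5445 -0.0634  0.1892] local [ 0.0018 -0.0824  0.1892] F [ 0.4  0.3 -1.9] w 0.0236
d tool [ 0.0224 -0.0019 -0.0017] yaw -0.27 z [ 0.019  0.002 -1.   ]
```

View pics/scene3.png

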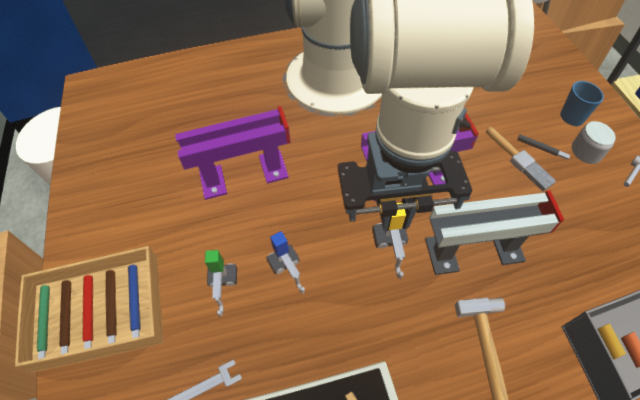

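View pics/wrist3.png

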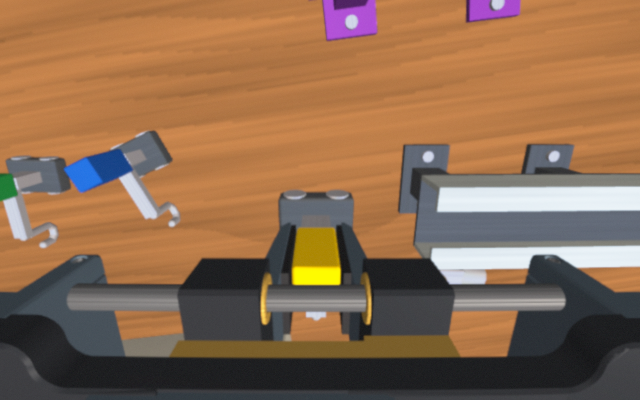

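View pics/top3.png

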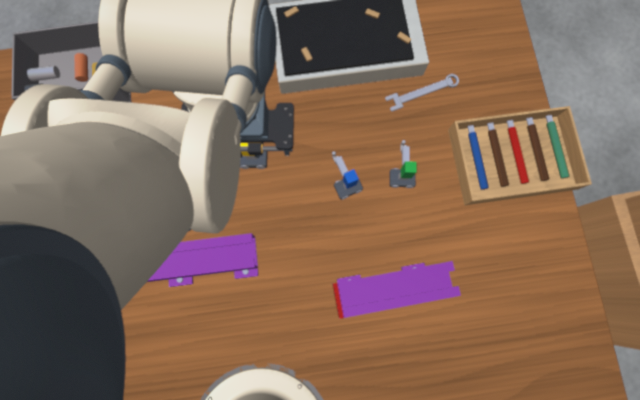

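The hanger hangs straight in the grip, its foot at wrist (316,207). The rail mouth is to the right, with its lips at rows 185-270. I'll check the rail in the wrist view.

```bash
python3 - <<'E'
from fit import *
wp,s=wristpar()
t=.146
L=[(-.031,0,t),(-.014,0,t),(.014,0,t),(.031,0,t),(-.031,.06,t),(-.014,.06,t),(.014,.06,t)]
px=proj('w',W((.554,.0184,np.radians(-7.9)),L),wp);print(px.round(1).tolist())
c=s['tcp_pos'];
M=R.from_rotvec(s['eef_rot']).as_matrix()
H=[(-.028,-.019),(.028,-.019)]
hp=np.array([c+M@np.array([a,b,.0773-.018]) for a,b in H]);print('foot top back corners',proj('w',hp,wp).round(1).tolist())
im=cv2.imread("pics/wrist3.png")
for p in px: cv2.circle(im,tuple(int(v) for v in p.round()),1,(0,0,255),-1)
for p in proj('w',hp,wp): cv2.circle(im,tuple(int(v) for v in p.round()),1,(0,255,0),-1)
cv2.imwrite("pics/w3z.png",cv2.resize(im[130:290,260:520],None,fx=3,fy=3,interpolation=2))
E
```

```text
[[443.7, 190.9], [440.6, 214.6], [435.7, 251.1], [432.9, 271.8], [531.5, 190.3], [526.2, 213.8], [518.0, 250.1]]
foot top back corners [[279.3, 201.9], [356.0, 201.8]]
```

View pics/w3z.png

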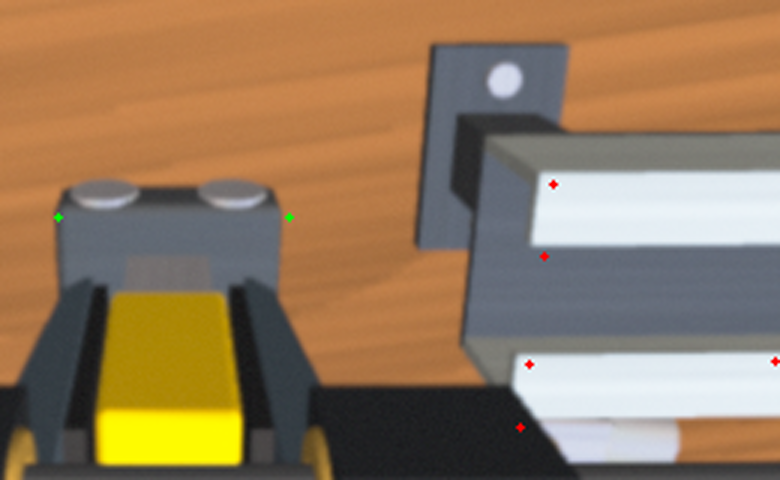

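Relative to the hanger, the rail matches the fit to within about 2 mm, and the clearance is ±8 mm. Inserting.

```bash
python3 -m handwheel '[{"tx":0.02,"ty":-0.002,"tz":-0.002,"yaw":0,"claw":1},{"tx":0.015,"ty":0,"tz":0,"yaw":0,"claw":1},{"tx":0.0,"ty":0,"tz":0,"yaw":0,"claw":1}]'
python3 goal.py 0.0 0.192
```

```text
time: 5.12
tcp_pos: [0.5423, -0.0322, 0.1893]
eef_rot: [2.373, 2.048, 0.017]
force: [-0.1, 0.3, -3.3]
width: 0.0242
t 5.12 tcp [ 0.5423 -0.0322  0.1893] local [-0.0047 -0.0517  0.1893] F [-0.1  0.3 -3.3] w 0.0242
d tool [ 0.0518  0.0043 -0.0025] yaw -0.5 z [ 0.012  0.002 -1.   ]
```

```bash
python3 -m handwheel '[{"tx":0.005,"ty":0.005,"tz":-0.003,"yaw":-0.4,"claw":1},{"tx":0.015,"ty":0.001,"tz":0,"yaw":0,"claw":1},{"tx":0.015,"ty":0.001,"tz":0,"yaw":0,"claw":1}]'
python3 goal.py 0.0 0.192;  python3 - <<'E'
from h import *
for n in("scene","wrist"): cv2.imwrite(f"pics/{n}4.png",imaging.camera(n)[:,:,::-1])
im=cv2.imread("pics/scene4.png");cv2.imwrite("pics/s4z.png",cv2.resize(im[180:290,370:570],None,fx=4,fy=4,interpolation=2))
E
```

```text
time: 5.37
tcp_pos: [0.5528, -0.0016, 0.1919]
eef_rot: [2.369, 2.055, 0.013]
force: [-0.3, 0.6, -3.2]
width: 0.0238
t 5.37 tcp [ 0.5528 -0.0016  0.1919] local [ 0.0015 -0.02    0.1919] F [-0.3  0.6 -3.2] w 0.0238
d tool [ 0.02   -0.0016 -0.0001] yaw -0.22 z [ 0.01   0.001 -1.   ]
```

View pics/s4z.png

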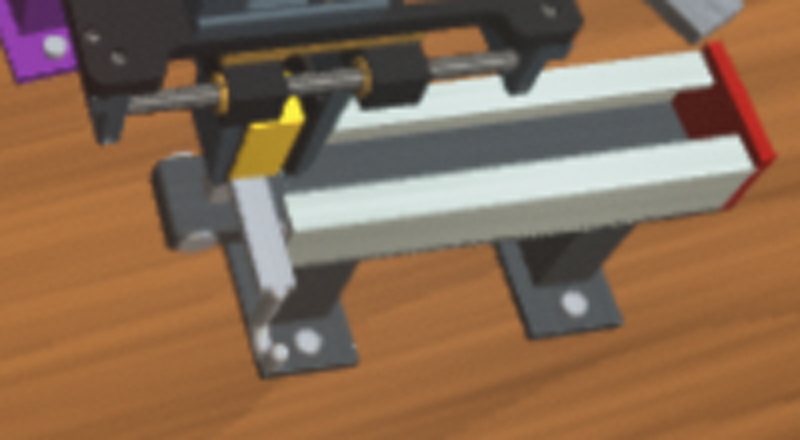

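View pics/wrist4.png

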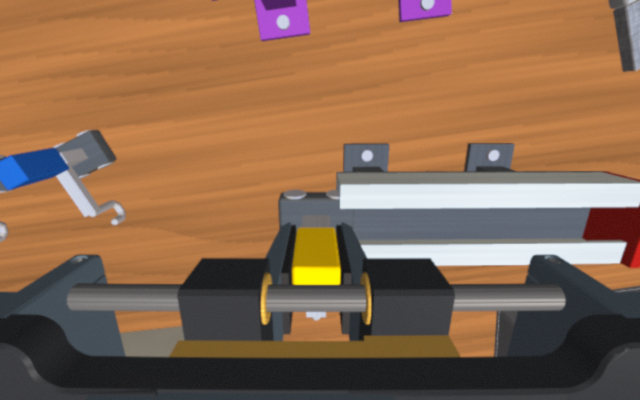

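The foot's leading edge has entered under the lips at wrist (340,195) with no contact force. Continuing in.

```bash
python3 -m handwheel '[{"tx":0.012,"ty":-0.001,"tz":0,"yaw":0,"claw":1},{"tx":0.012,"ty":0,"tz":0,"yaw":0,"claw":1},{"tx":0.012,"ty":0,"tz":0,"yaw":0,"claw":1}]'
python3 goal.py 0.1 0.192
```

```text
time: 5.72
tcp_pos: [0.5572, 0.0339, 0.1919]
eef_rot: [2.369, 2.054, 0.012]
force: [-0.1, -0.6, -2.1]
width: 0.0238
t 5.72 tcp [0.5572 0.0339 0.1919] local [0.0011 0.0158 0.1919] F [-0.1 -0.6 -2.1] w 0.0238
d tool [ 0.0842 -0.0015  0.0001] yaw -0.27 z [ 0.01   0.001 -1.   ]
```

```bash
python3 -m handwheel '[{"tx":0.02,"ty":-0.001,"tz":0,"yaw":0,"claw":1},{"tx":0.02,"ty":0,"tz":0,"yaw":0,"claw":1},{"tx":0.02,"ty":0,"tz":0,"yaw":0,"claw":1}]'
python3 goal.py 0.17 0.192;  python3 - <<'E'
from h import *
for n in("scene","wrist"): cv2.imwrite(f"pics/{n}5.png",imaging.camera(n)[:,:,::-1])
im=cv2.imread("pics/scene5.png");cv2.imwrite("pics/s5z.png",cv2.resize(im[180:290,370:570],None,fx=4,fy=4,interpolation=2))
E
```

```text
time: 5.97
tcp_pos: [0.565, 0.0955, 0.1921]
eef_rot: [2.372, 2.05, 0.012]
force: [-0.4, 0.5, -2.4]
width: 0.0235
t 5.97 tcp [0.565  0.0955 0.1921] local [0.0003 0.0779 0.1921] F [-0.4  0.5 -2.4] w 0.0235
d tool [ 0.0921 -0.0009  0.0002] yaw -0.41 z [ 0.01  0.   -1.  ]
```

View pics/s5z.png

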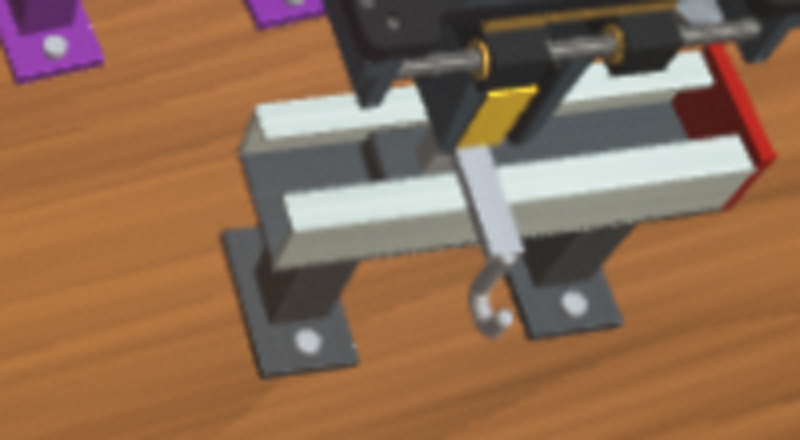

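View pics/wrist5.png

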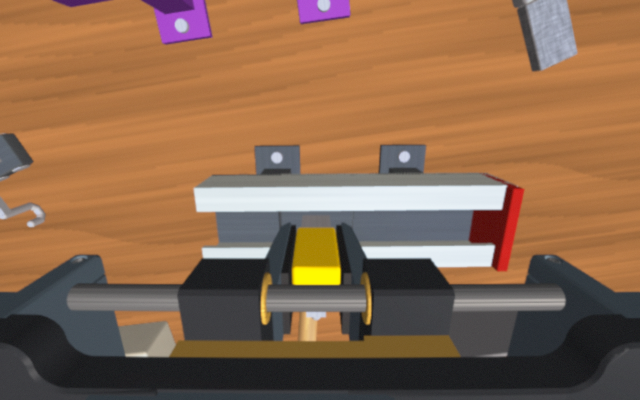

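The foot is inside the channel, the neck is up through the slot, and there is no contact. Sliding on.

```bash
python3 -m handwheel '[{"tx":0.025,"ty":-0.001,"tz":0,"yaw":-0.3,"claw":1},{"tx":0.025,"ty":0,"tz":0,"yaw":0,"claw":1},{"tx":0.02,"ty":0,"tz":0,"yaw":0,"claw":1},{"tx":0.01,"ty":0,"tz":0.0,"yaw":0,"claw":1}]'
python3 goal.py 0.184 0.189
```

```text
time: 6.4
tcp_pos: [0.5752, 0.1788, 0.192]
eef_rot: [2.364, 2.059, 0.011]
force: [0.2, 0.4, -3.1]
width: 0.0239
t 6.4 tcp [0.5752 0.1788 0.192 ] local [-0.0011  0.1618  0.192 ] F [ 0.2  0.4 -3.1] w 0.0239
d tool [0.0222 0.0011 0.003 ] yaw -0.01 z [ 0.009 -0.    -1.   ]
```

```bash
python3 -m handwheel '[{"tx":0.01,"ty":0.001,"tz":0.002,"yaw":0,"claw":1},{"tx":0.006,"ty":0,"tz":0.001,"yaw":0,"claw":1},{"tx":0.003,"ty":0,"tz":0,"yaw":0,"claw":1}]'
python3 goal.py 0.184 0.1873
python3 -m handwheel '[{"tx":0.002,"ty":0,"tz":0.001,"yaw":0,"claw":1},{"tx":0.002,"ty":0,"tz":0,"yaw":0,"claw":1}]'
python3 goal.py 0.184 0.1873
```

```text
time: 6.65
tcp_pos: [0.5789, 0.1995, 0.1885]
eef_rot: [2.363, 2.061, 0.01]
force: [-0.7, -0.5, -3.3]
width: 0.024
t 6.65 tcp [0.5789 0.1995 0.1885] local [-0.0002  0.1828  0.1885] F [-0.7 -0.5 -3.3] w 0.024
d tool [0.0012 0.0002 0.0012] yaw 0.09 z [ 0.009 -0.001 -1.   ]
time: 6.82
tcp_pos: [0.5791, 0.2002, 0.1878]
eef_rot: [2.36, 2.059, 0.003]
force: [-3.5, -11.8, 2.7]
width: 0.0239
t 6.82 tcp [0.5791 0.2002 0.1878] local [-1.000e-04  1.835e-01  1.878e-01] F [ -3.5 -11.8   2.7] w 0.0239
d tool [0.0005 0.0001 0.0005] yaw 0.1 z [ 0.008 -0.006 -1.   ]
```

The push meets the stop with -12 N at local y = 0.1835, against 0.184 expected. I'll seat it on the floor with light pressure.

```bash
python3 -m handwheel '[{"tx":0.001,"ty":0,"tz":0.001,"yaw":0,"claw":1},{"tx":0.001,"ty":0,"tz":0.0005,"yaw":0,"claw":1}]'
python3 goal.py 0.184 0.1873
```

```text
time: 6.98
tcp_pos: [0.5792, 0.2, 0.1877]
eef_rot: [2.36, 2.056, 0.001]
force: [-3.8, 0.1, 3.2]
width: 0.0237
t 6.98 tcp [0.5792 0.2    0.1877] local [-0.      0.1833  0.1877] F [-3.8  0.1  3.2] w 0.0237
d tool [0.0007 0.     0.0004] yaw 0.03 z [ 0.008 -0.008 -1.   ]
```

```bash
python3 -m handwheel '[{"tx":0.002,"ty":0,"tz":0,"yaw":0,"claw":1},{"tx":0.002,"ty":0,"tz":0,"yaw":0,"claw":1}]'
python3 goal.py 0.184 0.1873
python3 - <<'E'
from h import *
for n in("scene","wrist"): cv2.imwrite(f"pics/{n}6.png",imaging.camera(n)[:,:,::-1])
im=cv2.imread("pics/scene6.png");cv2.imwrite("pics/s6z.png",cv2.resize(im[160:290,410:590],None,fx=4,fy=4,interpolation=2))
E
```

```text
time: 7.15
tcp_pos: [0.5792, 0.2005, 0.1879]
eef_rot: [2.36, 2.053, -0.005]
force: [-1.2, -8.7, 0.8]
width: 0.0239
t 7.15 tcp [0.5792 0.2005 0.1879] local [-1.000e-04  1.838e-01  1.879e-01] F [-1.2 -8.7  0.8] w 0.0239
d tool [0.0002 0.0001 0.0006] yaw -0.05 z [ 0.006 -0.012 -1.   ]
```

View pics/s6z.png

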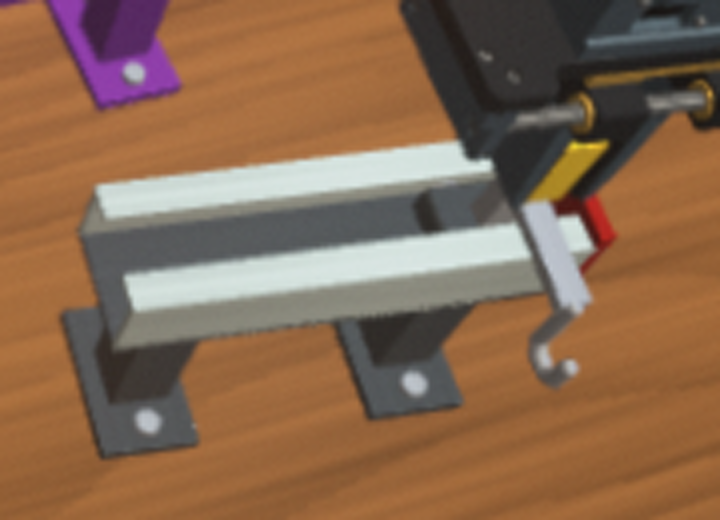

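View pics/wrist6.png

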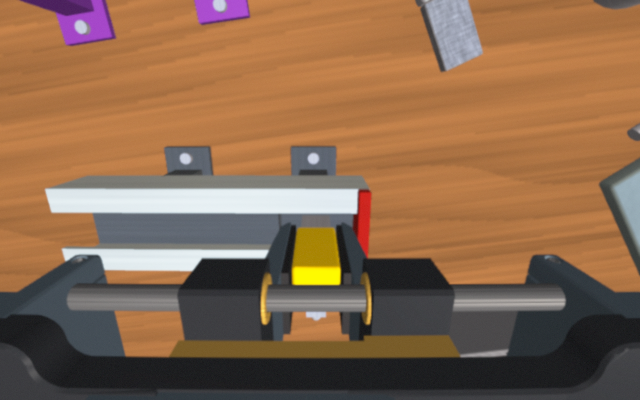

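The hanger is against the stop. Releasing.

```bash
python3 -m handwheel '[{"tx":0,"ty":0,"tz":0,"yaw":0,"claw":0.6},{"tx":0,"ty":0,"tz":0,"yaw":0,"claw":0.4},{"tx":0,"ty":0,"tz":0,"yaw":0,"claw":0.4},{"tx":0,"ty":0,"tz":0,"yaw":0,"claw":0.4}]'
python3 goal.py 0.184 0.1873
python3 - <<'E'
from h import *
for n in("scene","wrist"): cv2.imwrite(f"pics/{n}7.png",imaging.camera(n)[:,:,::-1])
im=cv2.imread("pics/scene7.png");cv2.imwrite("pics/s7z.png",cv2.resize(im[160:290,410:590],None,fx=4,fy=4,interpolation=2))
im=cv2.imread("pics/wrist7.png");cv2.imwrite("pics/w7z.png",cv2.resize(im[160:330,230:430],None,fx=3,fy=3,interpolation=2))
E
```

```text
time: 7.58
tcp_pos: [0.5798, 0.198, 0.1885]
eef_rot: [2.362, 2.05, -0.005]
force: [0.8, -0.0, 0.0]
width: 0.0476
t 7.58 tcp [0.5798 0.198  0.1885] local [0.0008 0.1815 0.1885] F [ 0.8 -0.   0. ] w 0.0476
d tool [ 0.0025 -0.0009  0.0012] yaw -0.19 z [ 0.007 -0.013 -1.   ]
```

View pics/s7z.png

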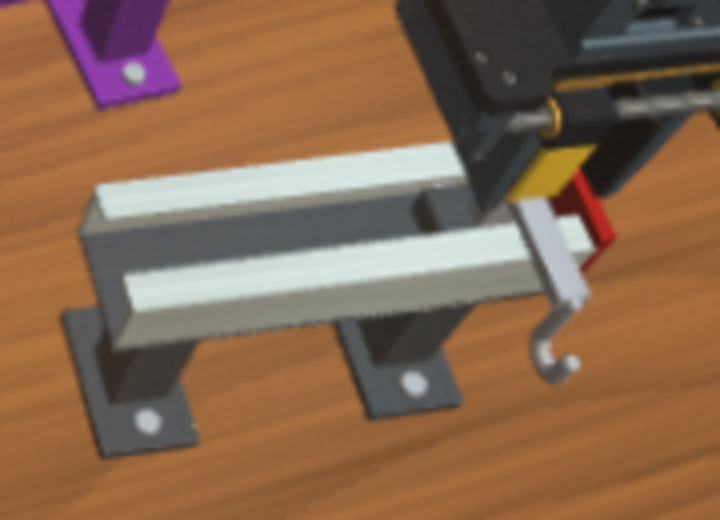

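View pics/w7z.png

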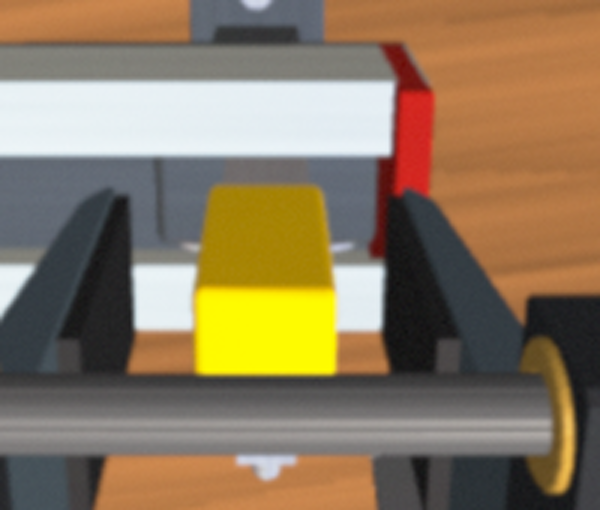

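Released. The hanger stands upright, and the foot's right edge is at the red stop, about (376,220) in the enlarged wrist view. Retreating upward.

```bash
python3 -m handwheel '[{"tx":0.002,"ty":0,"tz":-0.01,"yaw":0,"claw":0.4},{"tx":0,"ty":0,"tz":-0.025,"yaw":0,"claw":0.4},{"tx":0,"ty":0,"tz":-0.035,"yaw":0,"claw":0.4},{"tx":0,"ty":0,"tz":-0.035,"yaw":0,"claw":0.4}]'
python3 -m handwheel '[{"tx":0.035,"ty":-0.02,"tz":0,"yaw":0,"claw":0.4},{"tx":0.035,"ty":-0.02,"tz":0,"yaw":0,"claw":0.4},{"tx":0.035,"ty":-0.02,"tz":0,"yaw":0,"claw":0.4},{"tx":0.035,"ty":-0.02,"tz":0,"yaw":0,"claw":0.4},{"tx":0.035,"ty":-0.02,"tz":0,"yaw":0,"claw":0.4}]'
python3 -m handwheel '[{"tx":0.035,"ty":-0.02,"tz":0,"yaw":0,"claw":0.4},{"tx":0.035,"ty":-0.02,"tz":0,"yaw":0,"claw":0.4},{"tx":0,"ty":0,"tz":0,"yaw":0,"claw":0.4},{"tx":0,"ty":0,"tz":0,"yaw":0,"claw":0.4}]'
python3 goal.py 0.184 0.1873
python3 - <<'E'
from h import *
for n in("scene","top"): cv2.imwrite(f"pics/{n}8.png",imaging.camera(n)[:,:,::-1])
im=cv2.imread("pics/scene8.png");cv2.imwrite("pics/s8z.png",cv2.resize(im[160:290,410:590],None,fx=4,fy=4,interpolation=2))
im=cv2.imread("pics/top8.png");cv2.imwrite("pics/t8z.png",cv2.resize(im[115:200,75:235],None,fx=5,fy=5,interpolation=2))
E
```

```text
time: 8.02
tcp_pos: [0.5759, 0.2012, 0.2913]
eef_rot: [2.366, 2.054, -0.023]
force: [1.8, 0.1, -0.4]
width: 0.0545
time: 8.43
tcp_pos: [0.5063, 0.3905, 0.3034]
eef_rot: [2.371, 2.037, 0.004]
force: [1.2, 1.3, -0.7]
width: 0.0548
time: 8.77
tcp_pos: [0.471, 0.476, 0.3057]
eef_rot: [2.365, 2.047, 0.01]
force: [-0.1, -1.5, 0.0]
width: 0.055
t 8.77 tcp [0.471  0.476  0.3057] local [-0.1451  0.4418  0.3057] F [-0.1 -1.5  0. ] w 0.055
d tool [-0.2565  0.1449  0.1217] yaw -0.34 z [ 0.014 -0.006 -1.   ]
```

View pics/s8z.png

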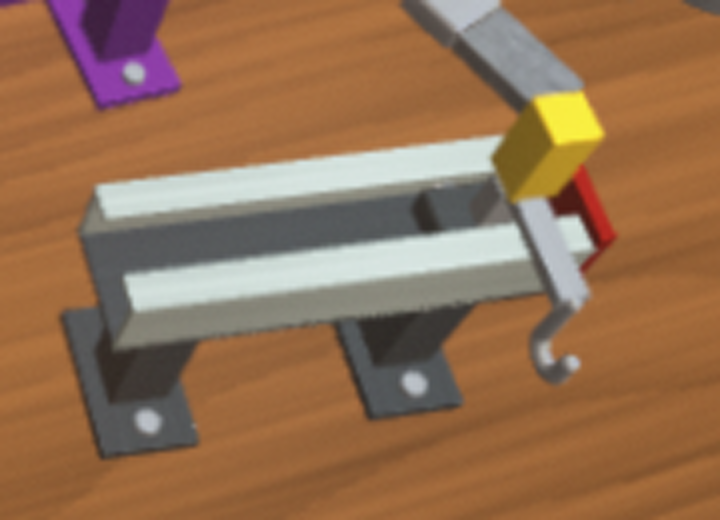

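View pics/t8z.png

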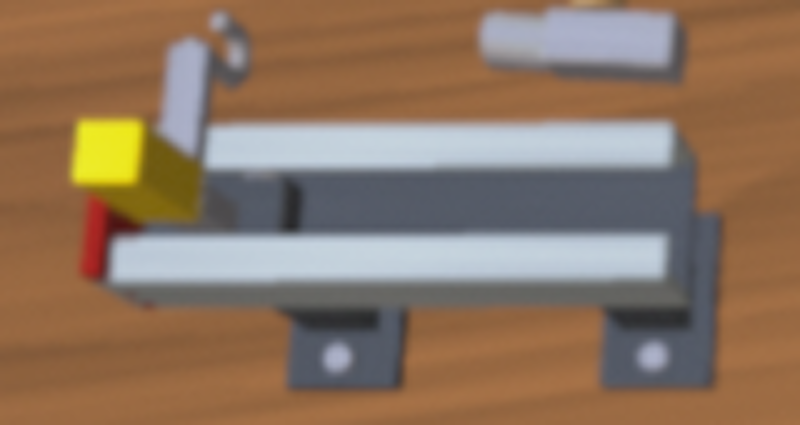

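View pics/scene8.png

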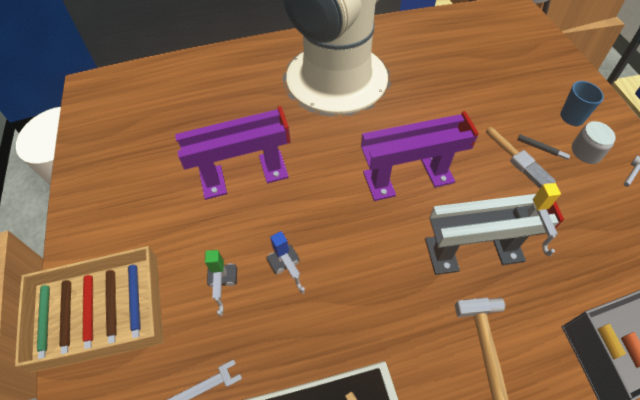

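```bash
python3 - <<'E'
from fit import *
h=.012;T=.208
L=[(h,h,T),(h,-h,T),(-h,-h,T),(-h,h,T)]
for n,pts,o,sc,rail in(("top",[(78,120),(145,118),(139,185),(73,183)],(75,115),5,(.555,.0177,-7.79)),):
    px=np.array(o)+np.array(pts)/sc-.4
    x,r=fit([(n,L,px)],[.58,.2,-.14]);a=np.radians(rail[2])
    print(n,x,np.degrees(x[2]),'local',W((0,0,-a),[(x[0]-rail[0],x[1]-rail[1],0)])[0],np.abs(r).max())
    for q in ((283,178),(281,233)):
        p=unproj(n,np.array(o)+np.array(q)/5-.4,.128);print('foot edge local',W((0,0,-a),[(p[0]-rail[0],p[1]-rail[1],0)])[0])
L=[(-h,-h,T),(-h,h,T),(h,h,T),(h,-h,T)]
px=np.array((410,160))+np.array([(538,97),(583,93),(604,135),(560,145)])/4-.4
x,r=fit([("scene",L,px)],[.58,.2,-.14]);rail=(.553,.0194,-7.94);a=np.radians(rail[2])
print('scene',x,np.degrees(x[2]),'local',W((0,0,-a),[(x[0]-rail[0],x[1]-rail[1],0)])[0],np.abs(r).max())
for q in((423,186),(437,228)):
    p=unproj("scene",np.array((410,160))+np.array(q)/4-.4,.128);print('foot edge local',W((0,0,-a),[(p[0]-rail[0],p[1]-rail[1],0)])[0])
E
```

```text
top [ 0.57885943  0.19929031 -0.1269239 ] -7.272203934695615 local [-0.00097399  0.18314848  0.        ] 0.38830743883067953
foot edge local [0.01632778 0.15765225 0.        ]
foot edge local [-0.00626253  0.15642171  0.        ]
scene [ 0.57753978  0.20244539 -0.10266386] -5.882205770177052 local [-0.00098064  0.18468041  0.        ] 1.3461663994249875
foot edge local [-0.02084541  0.15668052  0.        ]
foot edge local [0.00125354 0.1549693  0.        ]
```

The grip centre is at local y = 0.183 in the top view and 0.185 in the scene view, against a target of 0.184. The foot's trailing edge is at about 0.156, as expected. Handing in.

```bash
python3 -c "
from bench import close_job,observe
print(observe()['time']); print(close_job())"
```

```text
8.8667
the job is handed in; nothing more can be done
None
```

The yellow hanger is in the aluminium rail, slid fully home against the red end stop, and released. I took it by its grip and lifted it clear, then ran the foot into the open end with the neck up through the slot. I slid it until the stop pushed back with about 12 N, opened the jaws and moved the arm well away. The job was handed in at 8.9 s.

- **Position:** My last checks put the grip centre at 183.1 mm (top camera) and 184.7 mm (scene camera) along the rail, against 184 mm for fully home. It is about 1 mm off the rail's centre line. The trailing edge of the foot is at 155–158 mm, where 156 mm is expected. The cameras differ by about 1.5 mm, within their calibration, so the evidence that it touches the stop is the push-back I felt before letting go. I did not press it again after release.
- **Angle:** The cameras also disagree slightly on the hanger's turn (-7.3° and -5.9°, with the rail at -7.9°). I put this down to how well the corners could be read.
- **Forces:** The highest wrist force I read was 32 N vertically, a brief spike while the jaws closed. I did not find its cause. It was down to 3 N at the next reading.
- **Other things on the bench:** By eye, the blue and green hangers and the purple rails look unmoved in the last scene picture. I did not measure them again.

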